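Hold a sample paddle in the open slot of a bench reader

ROBOT

A 7-joint arm with a two-finger parallel gripper is mounted at the origin on a cart in front of the work surface, level with it; the furniture and walls round the work are solid. World frame = base frame: x ahead of the robot, y to its left, z up, the work surface at z = 0. Lengths are in m, angles in rad, forces in N, time in s.
With the tool pointing down it reaches from about 0.35 to 0.9 m from the base axis. Payload 19.9 kg.
Tool frame: the origin (TCP) lies at the very end of the fingers, on their centre line; the grasp point (between the pads) lies 19 mm behind it; x points along the fingers, y is the direction in which the jaws open and shut, and the axes are right-handed (so a half turn about x gives the same grasp; the last joint's range is limited). The gripper opens to 85 mm and grips with 20 to 120 N. Pads are 22 mm wide; open, the fingers measure 114 mm over their backs; the gripper's body (76 mm by 85 mm) begins 54 mm behind the grasp point. The pads swing forward as they close: fully open they stand 13 mm farther back than shut.
Start: joints at [1.228, 0.417, -0.01, 1.614, 0.005, 1.111, -0.053], TCP at [0.186, -0.597, 0.231] pointing down, gripper open.
Joint ranges: [-2.81, 2.81], [-0.39, 2.02], [-1.27, 1.25], [0.06, 2.57], [-1.19, 4.33], [0.19, 2], [-2.82, 2.82]. Speed limits (rad/s): [1.89, 1.89, 2.39, 2.39, 3.01, 3.01, 3.01].

INTERFACE

Orientations are given as a 3x3 rotation matrix whose columns are the frame's x, y, z axes.
In Python, from workcell import * gives the robot as it stands.
- The arm moves only by the tool carry_out, never from a script. Its argument "commands" is a list of rows, each an object of numbers: "dx", "dy", "dz": the shift along the world's x, y, z in m; "wx", "wy", "wz": the turn, a rotation vector about the world's x, y, z in rad; "fingers": the opening in per cent of the stroke, from 0 (shut) to 100 (fully open). A call has 1 to 5 rows; each row is the pose to reach, as a shift and turn from the pose measured when the call began; what a row does not reach only later rows make up. A row lasts 1/12 s, in which the tool goes at most 41.7 mm and 7.16 degrees, less where a joint would pass 70% of its speed; a pose out of reach is approached as far as the arm can. A call with a gripper value outside its range is refused whole. The fingers move at their own pace and stop on an object; "grip_force" is the grip in N (left out, the last holds). Time passes only in rows, so rows that repeat a pose let the fingers close. It gives the time, the measured TCP pose, the force and the opening at its end, in the units of the state.
- state(): the state, without advancing time (a new reading comes with each control period).
- read_camera(name): name is "scene" or "top"; returns (picture, depth): 480x640x3 uint8, blue, green, red; 480x640 float32, m along the optical axis (not along the pixel's ray), 0 where there is no reading.
- get_calibration(name): a dict with "camera_matrix" (3x3 intrinsics, pixels), "R" (3x3) and "t" (3): a world point X has camera coordinates R X + t. Camera axes: x right, y down, z forward; pixel columns grow to the right and rows downward; lengths in m; the calibration is good to about 2 mm. A picture is of the moment at which its call begins. get_calibration takes no time and is no camera call.
- close_job(): hands the job in, once; it reports no verdict.
The state is a dict: "time_s": time; "joints": joint angles; "dq": joint speeds; "joint_efforts": joint torques, N m; "tcp_pos": TCP position; "tool_rot": TCP orientation; "ft_force": force on the tool from outside, world axes, zero at the start; "wrist_torque": the same for the moment, N m; "width": finger opening in m.
Only numpy, scipy, OpenCV 4.12 (cv2) and the standard library are available. Lean on these libraries where they do the work, as an engineer would, in place of code of your own. Each camera call takes 0.05 s, during which the arm holds its last target.

TASK

Take the sample paddle out of its stand by its black grip and lower its steel blade, upright, through whichever slot of the grey bench reader is open; the reader's other slot is shut by a blanking cover. Bring the blade about 35 mm in, so that the grip stays clear above the reader, and finish while still holding the paddle still in that position, hanging from the gripper and not jammed against the reader: do not let go. Leave the loose fittings and tools on the bench where they are.

Things in the scene. Friction and masses are not known exactly. Their poses are not given: they have to be found in the camera images.
- grip (a point): Centre of the sample paddle's black grip block, 46 x 16 x 40 mm along the paddle's x, y, z (20 mm above and below this point), gripped across its 16 mm thickness (y). Axes: z up the paddle, x along the blade's width, y through its thickness. The paddle stands upright in the stand at the start; a half turn about z makes no difference.
- foot (a point): Middle of the lower edge of the paddle's blade, 70 mm below the centre of the grip block; same axes as point grip. The blade is flat steel, 34 mm wide (x), 6 mm thick (y), 50 mm long (z), with a rounded lower edge.
- paddle: The whole loose sample paddle, about 0.12 kg: steel blade with a copper disc in it, under the black grip block. Origin at the same point as point foot, axes as for point grip.
- stand_top (a point): Middle of the top of the fixed grey stand block (70 x 44 x 58 mm on an 86 x 60 mm foot plate). At the start the blade hangs in the block's slot (38 x 10 mm, long side along x) and the underside of the grip block rests on this top. Axes: z up, x along the slot.
- reader: The fixed grey bench reader, a hollow box 130 x 170 x 80 mm (x, y, z) with an aluminium top plate 8 mm thick and two slots in it; free space below the slots. Origin at the centre of its underside; z up; its front panel with the dark window and two knobs looks along its own -x.
- slot_l (a point): Centre of the mouth of the left slot (seen from the robot), on the upper face of the reader's top plate, 45 mm to +y of its middle, 80 mm above the bench. The slot is 36 mm long (reader's x) and 8 mm wide (y), 2 mm more than the blade each way, through the 8 mm plate, with a small chamfer. Axes: the reader's.
- slot_r (a point): The same for the right slot, 45 mm to -y of the reader's middle. The slot that is not covered is surrounded by a flat open rim, 72 x 44 mm outside, 56 x 28 mm inside and 3 mm high.
- cover_top (a point): Middle of the top face of the blanking cover, a fixed aluminium plate 72 x 44 x 6 mm with a round steel knob (18 mm across, 8 mm high) on it, which lies over one of the two slots and shuts it (this point is then 6 mm above that slot's centre); the other slot is open. Which one is covered changes from run to run.
- union: Loose brass tube union lying on the bench, 22 x 39 x 19 mm, origin at its underside; a bystander, not to be disturbed
- tee: Loose steel tee fitting on the bench, 29 x 36 x 14 mm, origin at its underside; a bystander
- cutter: Loose small red tube cutter on the bench, 32 x 58 x 20 mm, origin at its underside; a bystander
- pliers: Loose pliers with orange handles on the bench, 46 x 162 x 12 mm, origin at their underside; a bystander
Not all that is in view belongs to the job. Leave any yellow look-alike of the paddle alone.

How it is judged:
By the outcome, as a careful person would: the job done as asked, in the order asked, and still so for the second after the job is handed in, while the arm keeps its last pose, push and grip.
It also fails if it takes over 38 s, if anything falls off the work surface, if the arm or the gripper's body presses on something with over 40 N, if the wrist force passes 120 N, or if a joint passes its speed limit or range.

## Working session

There is one attempt and no reset: what is moved stays moved. The work goes in short steps, Python scripts to look and compute and a tool call to move; the robot and the scene stay as the last step left them, time stands still between calls to the robot, and variables do not carry over. Pictures are saved under pics/ and viewed, and the job is handed in when it is done.

Besides the shell and the picture viewer there is one more tool, called after ">>>" by a JSON object that holds its "api" and its "payload". carry_out: Moves the arm, as the interface text tells. Its arguments: {"type":"object","properties":{"commands":{"type":"array","items":{"type":"object","properties":{"dx":{"type":"number"},"dy":{"type":"number"},"dz":{"type":"number"},"wx":{"type":"number"},"wy":{"type":"number"},"wz":{"type":"number"},"fingers":{"type":"number"}}}},"grip_force":{"type":"number"}},"required":["commands"]}

```bash
mkdir -p pics; ls; python3 - <<'E'
from workcell import *
import cv2,numpy as np
for n in ("scene","top"):
    p,d=read_camera(n); cv2.imwrite(f"pics/{n}0.png",p); np.save(f"pics/{n}0.npy",d)
    c=get_calibration(n); print(n,c)
print(state())
E
```

```text
pics
scene {'camera_matrix': array([[501.31186721,   0.        , 321.85167133],
       [  0.        , 501.31186721, 243.53967623],
       [  0.        ,   0.        ,   1.        ]]), 'R': array([[ 0.85621151, -0.51646498, -0.01287539],
       [-0.36797746, -0.59217249, -0.71688516],
       [ 0.36262163,  0.61854318, -0.69707237]]), 't': array([-0.40335659,  0.29333813,  0.66050986])}
top {'camera_matrix': array([[441.71433438,   0.        , 319.42920632],
       [  0.        , 441.71433438, 234.36162267],
       [  0.        ,   0.        ,   1.        ]]), 'R': array([[ 0.06922381, -0.99758702, -0.00530955],
       [-0.97579132, -0.06660264, -0.20831561],
       [ 0.20745932,  0.01960141, -0.97804725]]), 't': array([0.02378229, 0.53469811, 0.81278933])}
{'time_s': 0.1, 'joints': array([ 1.22753835,  0.41791617, -0.01030158,  1.61407892,  0.00468166,
        1.1106634 , -0.05300215]), 'dq': array([-4.17191145e-04, -1.38520129e-03,  9.60952397e-04, -3.32204932e-03,
        1.93789153e-04,  6.79019131e-05,  1.23740311e-03]), 'joint_efforts': array([ 2.59023334e-03, -8.65798259e+01,  6.80088513e-01, -4.35624468e+01,
        1.91983144e-02,  4.93951491e-03, -9.95600590e-05]), 'tcp_pos': array([ 0.18566146, -0.59648846,  0.23073637]), 'tool_rot': array([[-3.72816593e-04,  2.97195431e-01, -9.54816599e-01],
       [ 9.72891718e-04, -9.54816105e-01, -2.97195657e-01],
       [-9.99999457e-01, -1.03973263e-03,  6.68323139e-05]]), 'ft_force': array([-0.5342476 , -0.48718415, -0.37136106]), 'wrist_torque': array([-0.00737286, -0.01445097, -0.02998811]), 'width': 0.08547121996672642}
```

View pics/scene0.png

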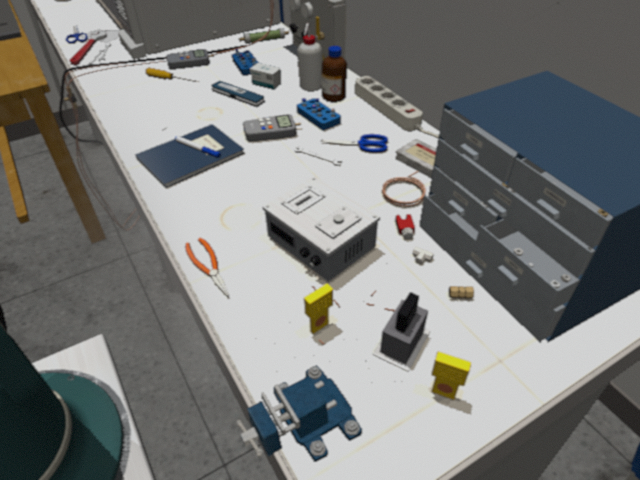

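View pics/top0.png

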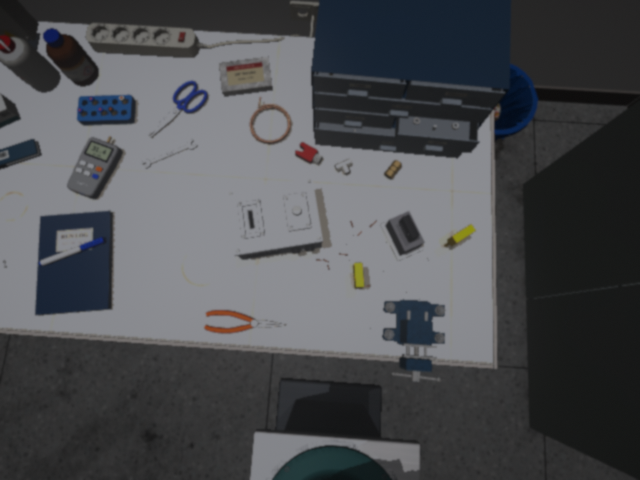

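The left slot (top view at about (251,219)) is open and the right one (298,211) is covered. The paddle stands at about (404,232), with two yellow look-alikes nearby. Next I'll zoom in and measure.

```bash
cat > h.py <<'E'
import numpy as np,cv2
from workcell import *
def load(n,i): return cv2.imread(f"pics/{n}{i}.png"),np.load(f"pics/{n}{i}.npy")
def cloud(n,d):
    c=get_calibration(n);K,R,t=c["camera_matrix"],np.array(c["R"]),np.array(c["t"])
    v,u=np.mgrid[:480,:640]
    P=np.stack([(u-K[0,2])/K[0,0]*d,(v-K[1,2])/K[1,1]*d,d],-1)
    W=(P-t)@R
    W[d<=0]=np.nan
    return W
def proj(n,X):
    c=get_calibration(n);p=np.array(c["R"])@np.array(X)+c["t"];q=c["camera_matrix"]@p;return q[:2]/q[2]
E
python3 - <<'E'
from h import *
for n,(x0,y0,w,h) in {"scene":(250,170,200,200),"top":(220,170,230,110)}.items():
    p,d=load(n,0); s=min(800//w,600//h)
    cv2.imwrite(f"pics/{n}0c.png",cv2.resize(p[y0:y0+h,x0:x0+w],None,fx=s,fy=s,interpolation=cv2.INTER_CUBIC)); print(s)
    print(proj(n,state()["tcp_pos"]),proj(n,[0,0,0]))
p,d=load("top",0);W=cloud("top",d)
for u,v in [(251,219),(251,205),(298,211),(300,240),(404,232),(398,222),(420,240),(370,200),(460,236),(360,275),(251,180)]: print(u,v,W[v,u].round(4))
p,d=load("scene",0);W=cloud("scene",d)
for u,v in [(303,198),(340,218),(410,300),(290,215),(360,235)]: print(u,v,W[v,u].round(4))
E
```

```text
3
[ 475.51370651 1288.56273688] [ 15.71325476 466.17659967]
3
[773.02565774 482.71787851] [332.35380702 524.945925  ]
251 219 [0.5646 0.2064 0.0103]
251 205 [0.5755 0.1963 0.0815]
298 211 [0.5663 0.1035 0.0945]
300 240 [0.5133 0.0962 0.0798]
404 232 [ 0.5457 -0.1036  0.0657]
398 222 [ 0.5659 -0.092   0.0619]
420 240 [ 0.5335 -0.1365  0.0585]
370 200 [ 6.259e-01 -4.080e-02 -2.000e-04]
460 236 [ 0.5392 -0.2043  0.0917]
360 275 [ 0.4532 -0.0207  0.0884]
251 180 [ 0.6537  0.2173 -0.0011]
303 198 [0.5509 0.1978 0.0804]
340 218 [0.5696 0.1005 0.0951]
410 300 [ 0.5554 -0.1092  0.1005]
290 215 [0.5079 0.169  0.0799]
360 235 [0.5942 0.0733 0.0645]
```

```bash
python3 - <<'E'
from h import *
for n in("top","scene"):
    p,d=load(n,0);W=cloud(n,d);x,y,z=W[...,0],W[...,1],W[...,2]
    print(n,"table z",np.nanmedian(z[(abs(z)<.01)]))
    def rect(m,name):
        m=m.astype(np.uint8)
        k,l,s,c=cv2.connectedComponentsWithStats(m)
        for i in range(1,k):
            if s[i,4]<25: continue
            q=W[l==i]
            r=cv2.minAreaRect((q[:,:2]*1000).astype(np.float32))
            print(name,c[i].round(1),s[i,4],"rect",np.round(r[0],1),np.round(r[1],1),round(r[2],1),"mean",q.mean(0).round(4), "med z",np.median(q[:,2]).round(4))
    rect((z>.074)&(z<.083)&(x>.3)&(x<.75),"readertop")
    rect((z>.090)&(z<.12)&(x>.3)&(x<.75),"grip")
    rect((z>.0835)&(z<.09)&(x>.3)&(x<.75),"cover")
    rect((z>.052)&(z<.064)&(x>.3)&(x<.75),"stand")
E
```

```text
top table z -6.713854030322682e-05
readertop [353.6 133.5] 176 rect [739.6   5. ] [162.1   8.8] 86.2 mean [0.7389 0.0059 0.0787] med z 0.0788
readertop [270.9 217.1] 4624 rect [558.6 150.9] [131.8 170.2] 13.2 mean [0.5549 0.1559 0.0799] med z 0.0799
readertop [405.1 230.5] 31 rect [ 546.  -103.5] [44.4  4.3] 34.0 mean [ 0.5458 -0.1034  0.0784] med z 0.0783
grip [368.2 124.2] 283 rect [744.6 -19.5] [10.7 93.2] 0.1 mean [ 0.7469 -0.0203  0.1073] med z 0.1091
grip [432.  146.1] 564 rect [ 711.2 -145.7] [153.3  31.2] 76.8 mean [ 0.7096 -0.1452  0.1071] med z 0.1086
grip [439.6 133.6] 436 rect [ 744.2 -152.9] [139.7  24.1] 84.2 mean [ 0.7429 -0.1627  0.0938] med z 0.0925
grip [296.4 210.3] 69 rect [568.1 106.8] [16.4 16.8] 22.6 mean [0.5678 0.1066 0.0935] med z 0.0936
grip [410.  226.6] 222 rect [ 550.3 -109.3] [45.9 16.4] 28.8 mean [ 0.5496 -0.109   0.097 ] med z 0.0972
grip [460.7 235.4] 51 rect [ 542.3 -207.2] [13.9 32.2] 37.0 mean [ 0.5407 -0.206   0.0909] med z 0.0907
grip [357.6 278. ] 46 rect [449.5 -15.9] [33.2 11.5] 12.8 mean [ 0.4471 -0.0163  0.0908] med z 0.0908
cover [296.7 21
[... 3896 characters left out ...]
.5 111.1] [102.3 207.2] 50.5 mean [0.5263 0.104  0.0578] med z 0.0576
stand [318.3 310.1] 138 rect [452.  -26.9] [14.7 46.8] 81.0 mean [ 0.4497 -0.0266  0.0584] med z 0.0586
stand [404.4 325.8] 801 rect [ 549.7 -111.5] [71.7 44.7] 28.0 mean [ 0.5436 -0.1186  0.0582] med z 0.0584
stand [447.4 378. ] 161 rect [ 539.3 -218.3] [ 3.7 45.5] 36.8 mean [ 0.5392 -0.2183  0.0581] med z 0.058
stand [303.6 398.2] 1169 rect [ 358.  -140.8] [50.  43.9] 89.9 mean [ 0.3573 -0.1436  0.0612] med z 0.0616
stand [286.7 409.9] 86 rect [ 333.4 -140.3] [ 6.9 62.3] 1.0 mean [ 0.331  -0.145   0.0586] med z 0.0587
stand [268.8 417.9] 326 rect [ 305.9 -141.1] [14.4 61.6] 3.6 mean [ 0.3059 -0.1438  0.0606] med z 0.0614
```

View pics/top0c.png

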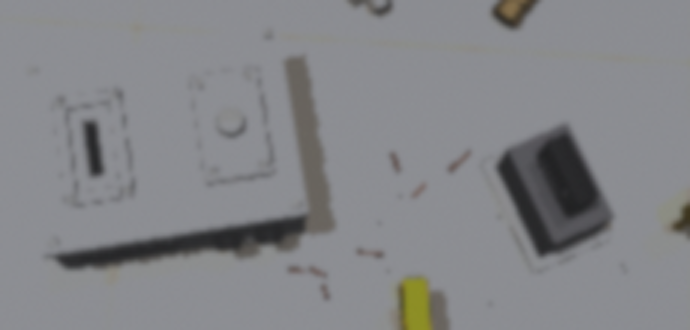

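View pics/scene0c.png

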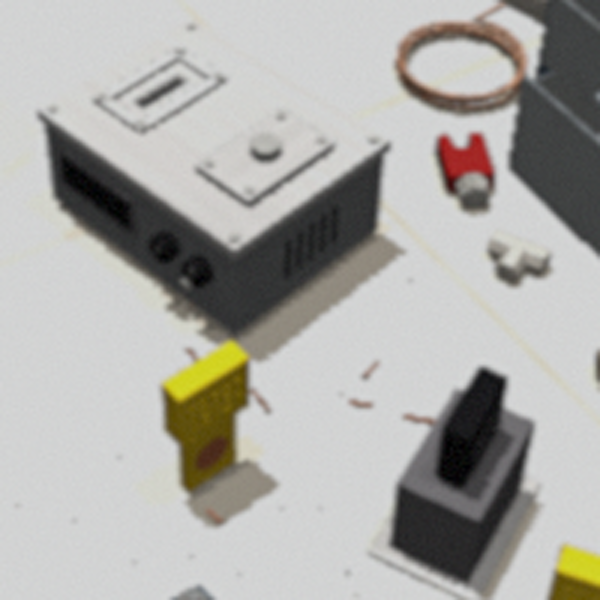

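```bash
python3 - <<'E'
from h import *
p,d=load("top",0);W=cloud("top",d)
for u,v in [(560,200),(540,300),(600,250),(600,350),(500,350),(600,450),(560,450),(420,60),(480,120),(520,420),(415,325)]: print(u,v,d[v,u],W[v,u].round(3), p[v,u])
x,y,z=[W[...,i] for i in range(3)]
# slot: low-depth pixels inside reader top
m=(x>.5)&(x<.6)&(y>.17)&(y<.23)
g=cv2.cvtColor(p,cv2.COLOR_BGR2GRAY)
c=get_calibration("top");K,R,t=c["camera_matrix"],c["R"],c["t"]
def onplane(n,u,v,zz):
    c=get_calibration(n);K,R,t=c["camera_matrix"],np.array(c["R"]),np.array(c["t"])
    r=R.T@np.linalg.inv(K)@np.array([u,v,1.]);C=-R.T@t
    return C+r*(zz-C[2])/r[2]
for n,(x0,y0,x1,y1) in {"top":(240,205,262,234),"scene":(292,188,318,210)}.items():
    p,_=load(n,0);g=cv2.cvtColor(p,cv2.COLOR_BGR2GRAY).astype(float)
    s=g[y0:y1,x0:x1];w=np.clip(s.max()*0.62-s,0,None)
    m=(w>0).astype(np.uint8);k,l,st,ce=cv2.connectedComponentsWithStats(m)
    i=1+np.argmax(st[1:,4]);ys,xs=np.nonzero(l==i);ww=w[ys,xs]
    u=(xs*ww).sum()/ww.sum()+x0;v=(ys*ww).sum()/ww.sum()+y0
    print(n,"slot",u,v,onplane(n,u,v,.078).round(4),st[i])
E
```

```text
560 200 1.432077 [ 0.811 -0.699 -0.475] [25 26 24]
540 300 1.5168823 [ 0.499 -0.698 -0.628] [27 27 26]
600 250 1.2070796 [ 0.613 -0.701 -0.287] [24 26 24]
600 350 1.1769646 [ 0.347 -0.7   -0.313] [24 24 23]
500 350 1.6482378 [ 0.319 -0.625 -0.799] [54 54 54]
600 450 1.1483785 [ 0.093 -0.699 -0.337] [23 24 22]
560 450 1.584058 [-0.015 -0.838 -0.808] [43 43 43]
420 60 0.7173105 [ 0.788 -0.087  0.263] [49 35 23]
480 120 0.80473065 [ 0.742 -0.219  0.161] [30 29 27]
520 420 1.6051396 [ 0.077 -0.697 -0.808] [52 51 51]
415 325 0.8252873 [ 0.37  -0.13   0.063] [61 47 34]
top slot 250.6638211462256 219.0796482857875 [0.5483 0.1948 0.078 ] [ 8  6  6 17 73]
scene slot 302.94546849034896 200.37975201329414 [0.5488 0.1945 0.078 ] [ 4  8 15 10 45]
```

Both cameras put the slot at (0.5485, 0.1946), within 1 mm of the value from the reader's outline (0.548, 0.194, yaw 13.1°). The paddle is at (0.550, -0.110) with yaw of about 28.2°.

>>> {"api": "carry_out", "payload": {"commands": [{"dx": 0.025,"dy": 0.033,"fingers": 100},{"dx": 0.05,"dy": 0.066,"wz": 0.05,"fingers": 60},{"dx": 0.075,"dy": 0.1,"wz": 0.1,"fingers": 60},{"dx": 0.1,"dy": 0.133,"wz": 0.15,"fingers": 60},{"dx": 0.125,"dy": 0.166,"wz": 0.19,"fingers": 60}]}}

```text
schema error: expected keys dx, dy, dz, wx, wy, wz, fingers
```

>>> {"api": "carry_out", "payload": {"commands": [{"dx": 0.025,"dy": 0.033,"dz": 0,"wx": 0,"wy": 0,"wz": 0,"fingers": 100},{"dx": 0.05,"dy": 0.066,"dz": 0,"wx": 0,"wy": 0,"wz": 0.05,"fingers": 60},{"dx": 0.075,"dy": 0.1,"dz": 0,"wx": 0,"wy": 0,"wz": 0.1,"fingers": 60},{"dx": 0.1,"dy": 0.133,"dz": 0,"wx": 0,"wy": 0,"wz": 0.15,"fingers": 60},{"dx": 0.125,"dy": 0.166,"dz": 0,"wx": 0,"wy": 0,"wz": 0.19,"fingers": 60}]}}

```text
time_s: 0.52
tcp_pos: [0.3113, -0.4286, 0.2305]
tool_rot: [[-0.001, 0.474, -0.88], [0.001, -0.88, -0.474], [-1.0, -0.001, 0.0]]
ft_force: [2.2, -1.2, 1.0]
width: 0.0515
```

>>> {"api": "carry_out", "payload": {"commands": [{"dx": 0.024,"dy": 0.032,"dz": 0,"wx": 0,"wy": 0,"wz": 0,"fingers": 60},{"dx": 0.048,"dy": 0.064,"dz": 0,"wx": 0,"wy": 0,"wz": 0,"fingers": 60},{"dx": 0.072,"dy": 0.096,"dz": 0,"wx": 0,"wy": 0,"wz": 0,"fingers": 60},{"dx": 0.096,"dy": 0.128,"dz": 0,"wx": 0,"wy": 0,"wz": 0,"fingers": 60},{"dx": 0.12,"dy": 0.16,"dz": 0,"wx": 0,"wy": 0,"wz": 0,"fingers": 60}]}}

```text
time_s: 0.93
tcp_pos: [0.432, -0.2667, 0.2306]
tool_rot: [[-0.001, 0.474, -0.88], [0.001, -0.88, -0.474], [-1.0, -0.001, 0.0]]
ft_force: [0.3, -0.9, 0.5]
width: 0.0514
```

>>> {"api": "carry_out", "payload": {"commands": [{"dx": 0.024,"dy": 0.032,"dz": 0,"wx": 0,"wy": 0,"wz": 0,"fingers": 60},{"dx": 0.048,"dy": 0.064,"dz": 0,"wx": 0,"wy": 0,"wz": 0,"fingers": 60},{"dx": 0.072,"dy": 0.096,"dz": 0,"wx": 0,"wy": 0,"wz": 0,"fingers": 60},{"dx": 0.096,"dy": 0.128,"dz": 0,"wx": 0,"wy": 0,"wz": 0,"fingers": 60},{"dx": 0.115,"dy": 0.155,"dz": 0,"wx": 0,"wy": 0,"wz": 0,"fingers": 60}]}}

```text
time_s: 1.35
tcp_pos: [0.5481, -0.109, 0.2304]
tool_rot: [[-0.001, 0.475, -0.88], [0.001, -0.88, -0.475], [-1.0, -0.002, 0.0]]
ft_force: [0.6, 0.7, -0.3]
width: 0.0513
```

>>> {"api": "carry_out", "payload": {"commands": [{"dx": 0.002,"dy": -0.001,"dz": -0.03,"wx": 0,"wy": 0,"wz": 0,"fingers": 60},{"dx": 0.002,"dy": -0.001,"dz": -0.06,"wx": 0,"wy": 0,"wz": 0,"fingers": 60},{"dx": 0.002,"dy": -0.001,"dz": -0.09,"wx": 0,"wy": 0,"wz": 0,"fingers": 60},{"dx": 0.002,"dy": -0.001,"dz": -0.11,"wx": 0,"wy": 0,"wz": 0,"fingers": 60},{"dx": 0.002,"dy": -0.001,"dz": -0.115,"wx": 0,"wy": 0,"wz": 0,"fingers": 60}]}}

```text
time_s: 1.77
tcp_pos: [0.5483, -0.1097, 0.112]
tool_rot: [[-0.006, 0.476, -0.88], [0.003, -0.88, -0.476], [-1.0, -0.005, 0.004]]
ft_force: [-0.4, 0.7, 0.1]
width: 0.0514
```

```bash
python3 - <<'E'
from h import *
p,d=read_camera("scene");cv2.imwrite("pics/scene1c.png",cv2.resize(p[200:400,290:550],None,fx=3,fy=3,interpolation=cv2.INTER_CUBIC))
E
```

```text
(no output)
```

View pics/scene1c.png

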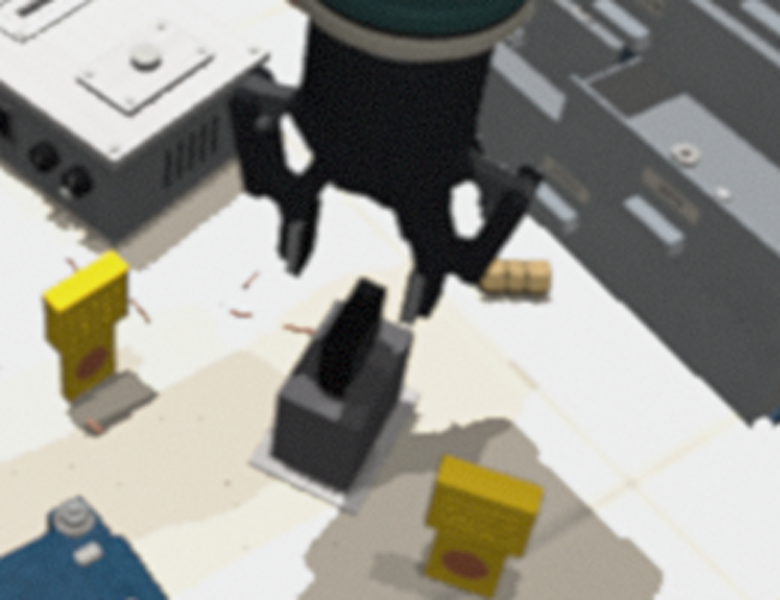

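The jaws straddle the black grip, which is at about (355,340) in the crop, and nothing is near the fingers. Descending.

>>> {"api": "carry_out", "payload": {"commands": [{"dx": 0.0015,"dy": -0.0005,"dz": -0.012,"wx": 0,"wy": 0,"wz": 0,"fingers": 60},{"dx": 0.0015,"dy": -0.0005,"dz": -0.024,"wx": 0,"wy": 0,"wz": 0,"fingers": 60},{"dx": 0.0015,"dy": -0.0005,"dz": -0.034,"wx": 0,"wy": 0,"wz": 0,"fingers": 60},{"dx": 0.0015,"dy": -0.0005,"dz": -0.042,"wx": 0,"wy": 0,"wz": 0,"fingers": 60},{"dx": 0.0015,"dy": -0.0005,"dz": -0.042,"wx": 0,"wy": 0,"wz": 0,"fingers": 60}]}}

```text
time_s: 2.23
tcp_pos: [0.5496, -0.1102, 0.0696]
tool_rot: [[-0.007, 0.475, -0.88], [0.003, -0.88, -0.475], [-1.0, -0.006, 0.004]]
ft_force: [-0.6, -0.7, -1.3]
width: 0.0511
```

```bash
python3 - <<'E'
from h import *
s=state()
for k in("time_s","tcp_pos","tool_rot","ft_force","wrist_torque"):print(k,np.round(s[k],4))
E
```

```text
time_s 2.2333
tcp_pos [ 0.5496 -0.1102  0.0696]
tool_rot [[-0.0066  0.4755 -0.8797]
 [ 0.0028 -0.8797 -0.4755]
 [-1.     -0.0057  0.0045]]
ft_force [-0.5695 -0.6981 -1.2621]
wrist_torque [-0.0355  0.0082  0.0149]
```

>>> {"api": "carry_out", "payload": {"commands": [{"dx": 0.0004,"dy": 0,"dz": -0.005,"wx": -0.003,"wy": -0.007,"wz": 0,"fingers": 60},{"dx": 0.0004,"dy": 0,"dz": -0.005,"wx": -0.003,"wy": -0.007,"wz": 0,"fingers": 60},{"dx": 0.0004,"dy": 0,"dz": -0.005,"wx": -0.003,"wy": -0.007,"wz": 0,"fingers": 30},{"dx": 0.0004,"dy": 0,"dz": -0.005,"wx": -0.003,"wy": -0.007,"wz": 0,"fingers": 20},{"dx": 0.0004,"dy": 0,"dz": -0.005,"wx": -0.003,"wy": -0.007,"wz": 0,"fingers": 10}], "grip_force": 40}}

```text
time_s: 2.65
tcp_pos: [0.5503, -0.1102, 0.065]
tool_rot: [[0.001, 0.476, -0.88], [-0.0, -0.88, -0.476], [-1.0, 0.001, -0.001]]
ft_force: [-2.3, 1.4, 9.3]
width: 0.0158
```

>>> {"api": "carry_out", "payload": {"commands": [{"dx": 0,"dy": 0,"dz": 0,"wx": 0,"wy": 0,"wz": 0,"fingers": 0},{"dx": 0,"dy": 0,"dz": 0,"wx": 0,"wy": 0,"wz": 0,"fingers": 0},{"dx": 0,"dy": 0,"dz": 0,"wx": 0,"wy": 0,"wz": 0,"fingers": 0},{"dx": 0,"dy": 0,"dz": 0,"wx": 0,"wy": 0,"wz": 0,"fingers": 0}], "grip_force": 40}}

```text
time_s: 2.98
tcp_pos: [0.5503, -0.1103, 0.0651]
tool_rot: [[0.001, 0.475, -0.88], [-0.0, -0.88, -0.475], [-1.0, 0.001, -0.001]]
ft_force: [-0.9, -0.9, 0.2]
width: 0.0154
```

```bash
cat > s.py <<'E'
from h import *
s=state()
for k in("time_s","tcp_pos","tool_rot","ft_force","wrist_torque","width"):print(k,np.round(s[k],4))
y=s["tool_rot"][:,1];print("yaw y",np.degrees(np.arctan2(y[1],y[0])))
E
python3 s.py
```

```text
time_s 2.9833
tcp_pos [ 0.5503 -0.1103  0.0651]
tool_rot [[ 1.000e-03  4.755e-01 -8.797e-01]
 [-4.000e-04 -8.797e-01 -4.755e-01]
 [-1.000e+00  8.000e-04 -7.000e-04]]
ft_force [-0.8513 -0.8504  0.2023]
wrist_torque [-0.0065  0.0702 -0.018 ]
width 0.0154
yaw y -61.61059964153346
```

>>> {"api": "carry_out", "payload": {"commands": [{"dx": 0,"dy": 0,"dz": 0.01,"wx": 0,"wy": 0,"wz": 0,"fingers": 0},{"dx": 0,"dy": 0,"dz": 0.025,"wx": 0,"wy": 0,"wz": 0,"fingers": 0},{"dx": 0,"dy": 0,"dz": 0.045,"wx": 0,"wy": 0,"wz": 0,"fingers": 0},{"dx": 0,"dy": 0,"dz": 0.065,"wx": 0,"wy": 0,"wz": 0,"fingers": 0},{"dx": 0,"dy": 0,"dz": 0.085,"wx": 0,"wy": 0,"wz": 0,"fingers": 0}]}}

```text
time_s: 3.4
tcp_pos: [0.5502, -0.1102, 0.1517]
tool_rot: [[0.001, 0.476, -0.88], [-0.0, -0.88, -0.476], [-1.0, 0.001, -0.001]]
ft_force: [0.1, 0.1, -1.1]
width: 0.0152
```

>>> {"api": "carry_out", "payload": {"commands": [{"dx": 0,"dy": 0,"dz": 0.015,"wx": 0,"wy": 0,"wz": 0,"fingers": 0},{"dx": 0,"dy": 0,"dz": 0.03,"wx": 0,"wy": 0,"wz": 0,"fingers": 0},{"dx": 0,"dy": 0,"dz": 0.045,"wx": 0,"wy": 0,"wz": 0,"fingers": 0},{"dx": 0,"dy": 0,"dz": 0.05,"wx": 0,"wy": 0,"wz": 0,"fingers": 0},{"dx": 0,"dy": 0,"dz": 0.05,"wx": 0,"wy": 0,"wz": 0,"fingers": 0}]}}

```text
time_s: 3.82
tcp_pos: [0.5507, -0.1102, 0.2032]
tool_rot: [[0.003, 0.476, -0.88], [-0.001, -0.88, -0.476], [-1.0, 0.002, -0.003]]
ft_force: [-0.6, 0.0, -0.4]
width: 0.0156
```

```bash
python3 s.py; python3 - <<'E'
from h import *
p,d=read_camera("scene");np.save("pics/scene2.npy",d);cv2.imwrite("pics/scene2.png",p);cv2.imwrite("pics/scene2c.png",cv2.resize(p[150:350,290:550],None,fx=3,fy=3,interpolation=cv2.INTER_CUBIC))
E
```

```text
time_s 3.8167
tcp_pos [ 0.5507 -0.1102  0.2032]
tool_rot [[ 3.400e-03  4.756e-01 -8.797e-01]
 [-8.000e-04 -8.797e-01 -4.756e-01]
 [-1.000e+00  2.300e-03 -2.600e-03]]
ft_force [-0.5776  0.0357 -0.438 ]
wrist_torque [ 0.0145 -0.018   0.0032]
width 0.0156
yaw y -61.601617899317155
```

View pics/scene2c.png

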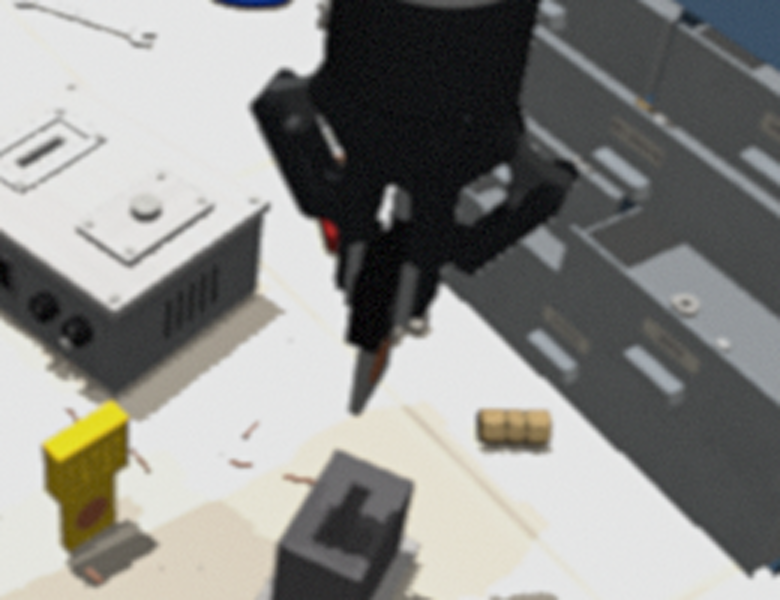

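The paddle is held, with its blade at about (365,380) in the crop and clear of the stand. Moving over the left slot.

>>> {"api": "carry_out", "payload": {"commands": [{"dx": 0,"dy": 0.015,"dz": 0,"wx": 0,"wy": 0,"wz": 0,"fingers": 0},{"dx": 0,"dy": 0.045,"dz": 0,"wx": 0,"wy": 0,"wz": -0.06,"fingers": 0},{"dx": 0,"dy": 0.075,"dz": 0,"wx": 0,"wy": 0,"wz": -0.12,"fingers": 0},{"dx": 0,"dy": 0.105,"dz": 0,"wx": 0,"wy": 0,"wz": -0.18,"fingers": 0},{"dx": 0,"dy": 0.135,"dz": 0,"wx": 0,"wy": 0,"wz": -0.24,"fingers": 0}]}}

```text
time_s: 4.28
tcp_pos: [0.5495, 0.026, 0.2009]
tool_rot: [[0.0, 0.25, -0.968], [-0.001, -0.968, -0.25], [-1.0, 0.001, 0.0]]
ft_force: [0.4, 0.8, -1.0]
width: 0.0155
```

>>> {"api": "carry_out", "payload": {"commands": [{"dx": 0,"dy": 0.03,"dz": 0,"wx": 0,"wy": 0,"wz": -0.027,"fingers": 0},{"dx": 0,"dy": 0.06,"dz": 0,"wx": 0,"wy": 0,"wz": -0.027,"fingers": 0},{"dx": 0,"dy": 0.09,"dz": 0,"wx": 0,"wy": 0,"wz": -0.027,"fingers": 0},{"dx": -0.001,"dy": 0.12,"dz": 0,"wx": 0,"wy": 0,"wz": -0.027,"fingers": 0},{"dx": -0.002,"dy": 0.145,"dz": 0,"wx": 0,"wy": 0,"wz": -0.027,"fingers": 0}]}}

```text
time_s: 4.7
tcp_pos: [0.5466, 0.1732, 0.1999]
tool_rot: [[-0.001, 0.225, -0.974], [-0.001, -0.974, -0.225], [-1.0, 0.0, 0.002]]
ft_force: [0.9, -0.6, -0.6]
width: 0.0153
```

```bash
python3 s.py
```

```text
time_s 4.7
tcp_pos [0.5466 0.1732 0.1999]
tool_rot [[-1.400e-03  2.246e-01 -9.745e-01]
 [-8.000e-04 -9.745e-01 -2.246e-01]
 [-1.000e+00  5.000e-04  1.600e-03]]
ft_force [ 0.872  -0.5765 -0.6013]
wrist_torque [-0.0227 -0.0258  0.0091]
width 0.0153
yaw y -77.02080017517926
```

Yaw is right: -77.0° against a target of -76.9°. Next I centre over the slot, come down to TCP z 0.165, let it settle, and measure the blade.

>>> {"api": "carry_out", "payload": {"commands": [{"dx": 0.001,"dy": 0.012,"dz": -0.01,"wx": 0,"wy": 0,"wz": 0,"fingers": 0},{"dx": 0.002,"dy": 0.021,"dz": -0.02,"wx": 0,"wy": 0,"wz": 0,"fingers": 0},{"dx": 0.002,"dy": 0.0214,"dz": -0.03,"wx": 0,"wy": 0,"wz": 0,"fingers": 0},{"dx": 0.002,"dy": 0.0214,"dz": -0.035,"wx": 0,"wy": 0,"wz": 0,"fingers": 0},{"dx": 0.002,"dy": 0.0214,"dz": -0.035,"wx": 0,"wy": 0,"wz": 0,"fingers": 0}]}}

```text
time_s: 5.12
tcp_pos: [0.5481, 0.1928, 0.1629]
tool_rot: [[-0.004, 0.223, -0.975], [-0.002, -0.975, -0.223], [-1.0, 0.001, 0.005]]
ft_force: [-0.7, -0.4, -0.8]
width: 0.0153
```

>>> {"api": "carry_out", "payload": {"commands": [{"dx": 0,"dy": 0,"dz": 0,"wx": 0,"wy": 0,"wz": 0,"fingers": 0},{"dx": 0,"dy": 0,"dz": 0,"wx": 0,"wy": 0,"wz": 0,"fingers": 0}]}}

```text
time_s: 5.28
tcp_pos: [0.5483, 0.1915, 0.1629]
tool_rot: [[-0.004, 0.222, -0.975], [-0.003, -0.975, -0.222], [-1.0, 0.002, 0.005]]
ft_force: [0.2, -0.5, -0.1]
width: 0.0154
```

```bash
python3 s.py; python3 - <<'E'
from h import *
for n in("scene","top"):
    p,d=read_camera(n);np.save(f"pics/{n}3.npy",d);cv2.imwrite(f"pics/{n}3.png",p)
p,_=load("scene",3);cv2.imwrite("pics/scene3c.png",cv2.resize(p[80:280,230:430],None,fx=3,fy=3,interpolation=cv2.INTER_CUBIC))
s=state();T=s["tcp_pos"]
p,d=load("scene",3);W=cloud("scene",d)
m=(abs(W[...,0]-T[0])<.05)&(abs(W[...,1]-T[1])<.05)&(W[...,2]>.09)&(W[...,2]<.165)
a=np.radians(13);ex=np.array([np.cos(a),np.sin(a)]);ey=np.array([-ex[1],ex[0]])
q=W[m];loc=np.c_[(q[:,:2]-T[:2])@ex,(q[:,:2]-T[:2])@ey,q[:,2]]*1000
for z0 in range(100,165,4):
    b=loc[(loc[:,2]>=z0)&(loc[:,2]<z0+4)]
    if len(b)>3: print(z0,len(b),"x",np.percentile(b[:,0],[2,98]).round(1),"y",np.percentile(b[:,1],[2,50,98]).round(1))
print("foot pred px",proj("scene",[T[0],T[1],T[2]-.057]))
E
```

```text
time_s 5.2833
tcp_pos [0.5483 0.1915 0.1629]
tool_rot [[-0.0043  0.2216 -0.9751]
 [-0.0028 -0.9751 -0.2216]
 [-1.      0.0018  0.0048]]
ft_force [ 0.1629 -0.5372 -0.0772]
wrist_torque [ 0.012  -0.0258  0.022 ]
width 0.0154
yaw y -77.19428761958841
108 26 x [-17.7  14.7] y [-5.4 -3.9 -0.2]
112 23 x [-18.5  13.6] y [-5.6 -3.9 -0.9]
116 31 x [-19.  14.] y [-5.7 -4.2 -0.3]
120 31 x [-18.3  15.3] y [-5.6 -3.9 -0.2]
124 28 x [-18.6  12.5] y [-5.9 -3.9  0.3]
128 28 x [-17.7  15.8] y [-5.9 -4.5 -2. ]
132 29 x [-19.   15.4] y [-6.2 -4.5  0.7]
136 37 x [-18.9  14.1] y [-5.9 -4.2 -0.2]
140 34 x [-17.7  14.2] y [-5.6 -4.   1.6]
144 30 x [-17.5  15.7] y [-5.1 -3.9 -0.1]
148 34 x [-18.   14.9] y [-5.5 -3.8  0.2]
152 5 x [-12.5  15. ] y [-5.3 -4.7 -4.5]
156 13 x [-24.   11.8] y [-10.  -9.   3.]
160 34 x [-24.7  21.8] y [-14.9  -8.4   3.8]
164 10 x [-22.5  19. ] y [-15.7 -11.8  -5.1]
foot pred px [302.78776739 188.92366371]
```

View pics/scene3c.png

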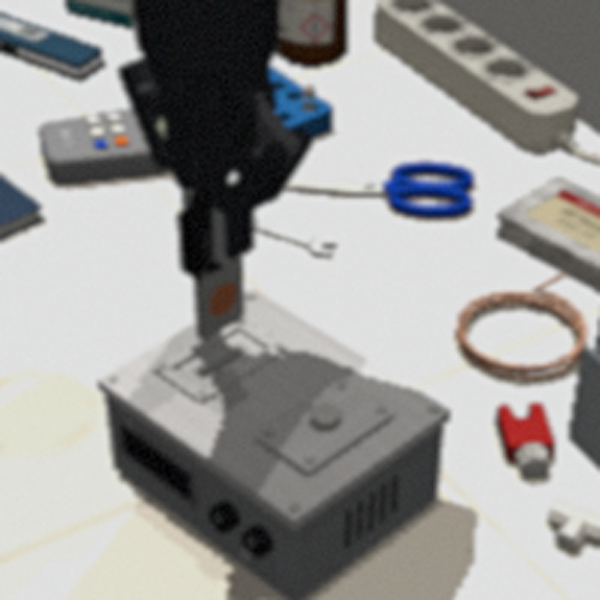

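The blade hangs upright, with its edges constant over the height. It is about 3 mm short of the slot in y. I'll correct that and come down to just above the mouth.

>>> {"api": "carry_out", "payload": {"commands": [{"dx": 0.0004,"dy": 0.0014,"dz": -0.005,"wx": 0.003,"wy": -0.004,"wz": 0.005,"fingers": 0},{"dx": 0.0007,"dy": 0.0027,"dz": -0.01,"wx": 0.003,"wy": -0.004,"wz": 0.005,"fingers": 0},{"dx": 0.0007,"dy": 0.0027,"dz": -0.015,"wx": 0.003,"wy": -0.004,"wz": 0.005,"fingers": 0},{"dx": 0.0007,"dy": 0.0027,"dz": -0.017,"wx": 0.003,"wy": -0.004,"wz": 0.005,"fingers": 0},{"dx": 0.0007,"dy": 0.0027,"dz": -0.017,"wx": 0.003,"wy": -0.004,"wz": 0.005,"fingers": 0}]}}

```text
time_s: 5.8
tcp_pos: [0.5488, 0.1948, 0.1455]
tool_rot: [[-0.001, 0.227, -0.974], [0.0, -0.974, -0.227], [-1.0, -0.001, 0.001]]
ft_force: [0.1, -0.7, -0.4]
width: 0.0154
```

```bash
cat > m.py <<'E'
from h import *
import sys
i=sys.argv[1]
ds=[]
for k in range(3):
    p,d=read_camera("scene");ds.append(d)
d=np.median(ds,0);np.save(f"pics/scene{i}.npy",d);cv2.imwrite(f"pics/scene{i}.png",p)
cv2.imwrite(f"pics/scene{i}c.png",cv2.resize(p[150:230,250:350],None,fx=7,fy=7,interpolation=cv2.INTER_CUBIC))
s=state();T=s["tcp_pos"];W=cloud("scene",d)
m=(abs(W[...,0]-T[0])<.05)&(abs(W[...,1]-T[1])<.05)&(W[...,2]>.088)&(W[...,2]<T[2])
a=np.radians(13.1);ex=np.array([np.cos(a),np.sin(a)]);ey=np.array([-ex[1],ex[0]])
q=W[m];loc=np.c_[(q[:,:2]-T[:2])@ex,(q[:,:2]-T[:2])@ey,q[:,2]]*1000
b=loc[(loc[:,2]<T[2]*1000-14)]
X=[np.percentile(b[(b[:,2]>=z)&(b[:,2]<z+4),0],[2,98]) for z in range(90,int(T[2]*1000)-14,4)]
print("blade x edges",np.round(X,1).tolist(),"y face",np.percentile(b[:,1],[10,50,90]).round(2),len(b))
E
python3 s.py; python3 m.py 4
```

```text
time_s 5.8
tcp_pos [0.5488 0.1948 0.1455]
tool_rot [[-7.000e-04  2.272e-01 -9.739e-01]
 [ 4.000e-04 -9.739e-01 -2.272e-01]
 [-1.000e+00 -6.000e-04  6.000e-04]]
ft_force [ 0.0661 -0.7089 -0.4418]
wrist_torque [-0.0097 -0.0457 -0.0069]
width 0.0154
yaw y -76.86845589742923
blade x edges [[-16.6, 14.0], [-18.1, 15.5], [-18.3, 13.6], [-17.6, 15.9], [-17.8, 14.8], [-18.2, 15.6], [-17.9, 16.3], [-18.4, 16.7], [-17.6, 15.1], [-17.9, 14.8], [-17.3, 12.1]] y face [-4.23 -3.4  -1.81] 300
```

View pics/scene4c.png

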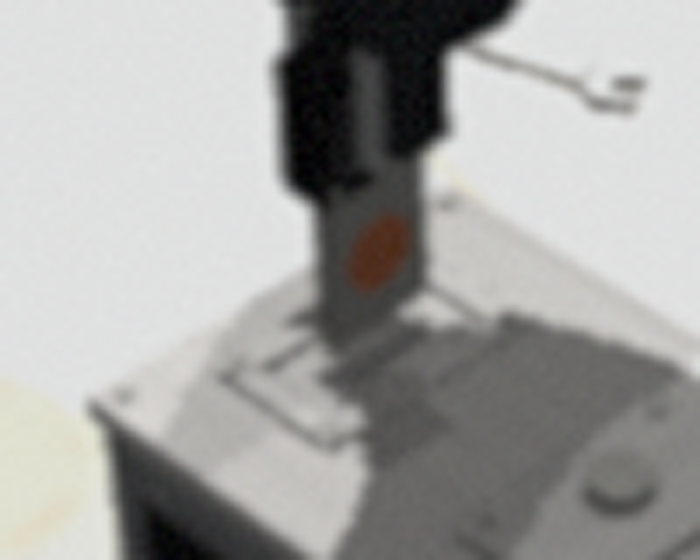

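```bash
cat > ov.py <<'E'
from h import *
import sys
i,px,py,sx,sy=sys.argv[1],*map(float,sys.argv[2:6])
s=state();T=s["tcp_pos"]
a=np.radians(13.1);ex=np.array([np.cos(a),np.sin(a),0]);ey=np.array([-ex[1],ex[0],0])
def box(c,hx,hy): return [c+u*hx*ex+v*hy*ey for u,v in((-1,-1),(1,-1),(1,1),(-1,1))]
p=cv2.imread(f"pics/scene{i}.png");f=10;x0,y0,w,h=265,155,80,60
im=cv2.resize(p[y0:y0+h,x0:x0+w],None,fx=f,fy=f,interpolation=cv2.INTER_CUBIC)
def dr(P,c):
    q=np.array([(proj("scene",v)-[x0,y0]+.5)*f for v in P]).round().astype(int);cv2.polylines(im,[q],True,c,1)
S=np.array([sx,sy,.08]);dr(box(S,.018,.004),(0,0,255));dr(box(S+[0,0,.003],.036,.022),(0,0,255));dr(box(S+[0,0,.003],.028,.014),(0,0,255))
B=np.array([T[0],T[1],T[2]-.057])+px*ex+py*ey
f0=box(B,.017,.003);f1=box(B+[0,0,.05],.017,.003);dr(f0,(0,200,0));dr([f0[0],f0[1],f1[1],f1[0]],(0,200,0))
cv2.imwrite(f"pics/ov{i}{sys.argv[6]}.png",im)
E
python3 ov.py 4 0 0 .5483 .1945 a
```

```text
(no output)
```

View pics/ov4a.png

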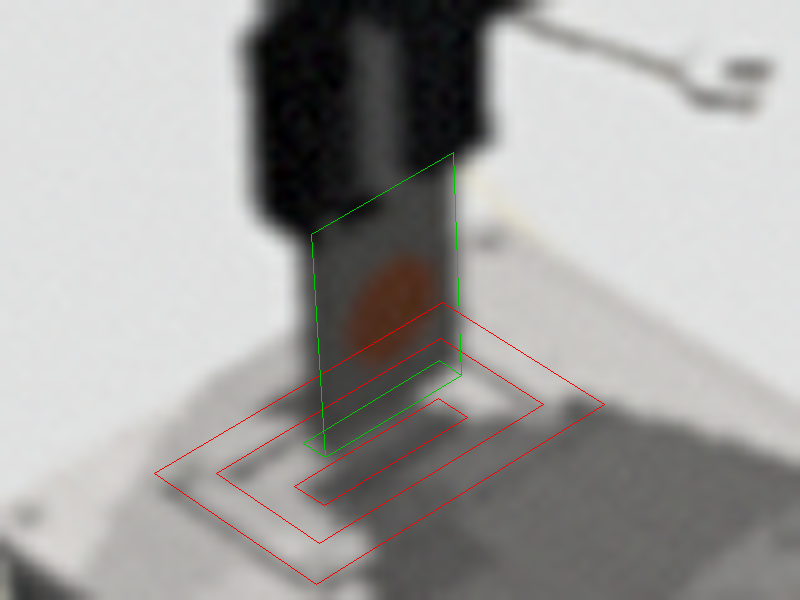

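```bash
python3 - <<'E'
from h import *
p,_=load("scene",4);g=cv2.GaussianBlur(cv2.cvtColor(p,cv2.COLOR_BGR2GRAY).astype(np.float32),(0,0),.7)
s=state();T=s["tcp_pos"]
a=np.radians(13.1);ex=np.array([np.cos(a),np.sin(a),0]);ey=np.array([-ex[1],ex[0],0])
B=np.array([T[0],T[1],T[2]-.057])
for v in (181,183,185,187,189,191):
    r=g[v,285:325];d=np.diff(r)
    def sub(k):
        y0,y1,y2=abs(d[k-1]),abs(d[k]),abs(d[k+1]);return 285+k+.5+.5*(y0-y2)/(y0-2*y1+y2+1e-9)
    L=sub(np.argmin(d[2:18])+2);R=sub(np.argmax(d[14:30])+14)
    print(v,round(L,2),round(R,2))
# predicted edges
for x in(-.017,.017):
    for yy in(-.003,.003):
        print(x,yy,[proj("scene",B+x*ex+yy*ey+[0,0,h]).round(2).tolist() for h in(0,.05)])
J=np.array([proj("scene",B+.001*e)-proj("scene",B) for e in(ex,ey)]);print("px per mm",J.round(3))
# slot in original image: template by rendering: edges of slot model vs. image 0
from scipy.optimize import minimize
p0,_=load("scene",0);g0=cv2.cvtColor(p0,cv2.COLOR_BGR2GRAY).astype(np.float32)
pt,_=load("top",0);gt=cv2.cvtColor(pt,cv2.COLOR_BGR2GRAY).astype(np.float32)
def fit(n,g,box):
    x0,y0,x1,y1=box;patch=g[y0:y1,x0:x1];bg=np.median(patch);w=8
    def model(sx,sy,yaw):
        ex=np.array([np.cos(yaw),np.sin(yaw),0]);ey=np.array([-ex[1],ex[0],0])
        def msk(z):
            S=np.array([sx,sy,z]);P=np.array([proj(n,S+u*.018*ex+v*.004*ey) for u,v in((-1,-1),(1,-1),(1,1),(-1,1))])
            m=np.zeros(((y1-y0)*w,(x1-x0)*w),np.uint8)
            cv2.fillPoly(m,[((P-[x0,y0]+.5)*w*16).round().astype(np.int32)],1,shift=4);return m
        m=msk(.08)&msk(.072)   # rays that pass right through plate
        m2=msk(.08)&~msk(.072)&1
        r=lambda m:cv2.GaussianBlur(cv2.resize(m.astype(np.float32),(x1-x0,y1-y0),interpolation=cv2.INTER_AREA),(0,0),.6)
        return r(m),r(m2)
    def cost(q):
        m,m2=model(q[0]/1000,q[1]/1000,np.radians(13.1))
        A=np.c_[m.ravel(),m2.ravel(),np.ones(m.size)];c,_,_,_=np.linalg.lstsq(A,patch.ravel(),rcond=None)
        return ((A@c-patch.ravel())**2).mean()
    best=min(((cost((548.3+i,194.3+j)),i,j) for i in np.arange(-3,3.1,.5) for j in np.arange(-3,3.1,.5)))
    o=minimize(cost,(548.3+best[1],194.3+best[2]),method="Nelder-Mead",options=dict(initial_simplex=[(548.3+best[1],194.3+best[2]),(548.8+best[1],194.3+best[2]),(548.3+best[1],194.8+best[2])],xatol=.02))
    print(n,best,o.x.round(2),o.fun,patch.var())
fit("scene",g0,(293,190,314,210));fit("top",gt,(243,208,260,231))
E
```

```text
181 294.35 310.24
183 294.45 310.24
185 294.61 310.43
187 294.57 310.6
189 294.59 310.53
191 294.88 309.56
-0.017 -0.003 [[296.97, 200.25], [295.61, 177.94]]
-0.017 0.003 [[294.75, 198.77], [293.31, 176.48]]
0.017 -0.003 [[310.63, 191.95], [309.83, 169.74]]
0.017 0.003 [[308.41, 190.53], [307.53, 168.34]]
px per mm [[ 0.402 -0.243]
 [-0.37  -0.242]]Traceback (most recent call last):
  File "<stdin>", line 40, in <module>
  File "<stdin>", line 38, in fit
    res = _minimize_neldermead(fun, x0, args, callback, bounds=bounds,
                               **options)
    fxr = func(xr)
    fx = function(np.copy(x), *(wrapper_args + args))
  File "<stdin>", line 34, in cost
  File "<stdin>", line 29, in model
  File "<stdin>", line 26, in msk
  File "h.py", line 12, in proj
    c=get_calibration(n);p=np.array(c["R"])@np.array(X)+c["t"];q=c["camera_matrix"]@p;return q[:2]/q[2]
ValueError: time passes only in moves, steps and waits
```

```bash
sed -i 's/^def load/import functools\nget_calibration=functools.lru_cache(None)(get_calibration)\ndef load/' h.py; cat > fit.py <<'E'
from h import *
from scipy.optimize import minimize
p0,_=load("scene",0);g0=cv2.cvtColor(p0,cv2.COLOR_BGR2GRAY).astype(np.float32)
pt,_=load("top",0);gt=cv2.cvtColor(pt,cv2.COLOR_BGR2GRAY).astype(np.float32)
def fit(n,g,box):
    x0,y0,x1,y1=box;patch=g[y0:y1,x0:x1];w=8
    def model(sx,sy,yaw):
        ex=np.array([np.cos(yaw),np.sin(yaw),0]);ey=np.array([-ex[1],ex[0],0])
        def msk(z):
            S=np.array([sx,sy,z]);P=np.array([proj(n,S+u*.018*ex+v*.004*ey) for u,v in((-1,-1),(1,-1),(1,1),(-1,1))])
            m=np.zeros(((y1-y0)*w,(x1-x0)*w),np.uint8)
            cv2.fillPoly(m,[(((P-[x0,y0]+.5)*w-.5)*16).round().astype(np.int32)],1,shift=4);return m
        a,b=msk(.08),msk(.072)
        r=lambda m:cv2.GaussianBlur(cv2.resize(m.astype(np.float32),(x1-x0,y1-y0),interpolation=cv2.INTER_AREA),(0,0),.6)
        return r(a&b),r(a&(1-b))
    def cost(q):
        m,m2=model(q[0]/1000,q[1]/1000,np.radians(13.1))
        A=np.c_[m.ravel(),m2.ravel(),np.ones(m.size)];c=np.linalg.lstsq(A,patch.ravel(),rcond=None)[0]
        return ((A@c-patch.ravel())**2).mean()
    best=min(((cost((548.3+i,194.3+j)),i,j) for i in np.arange(-3,3.1,.5) for j in np.arange(-3,3.1,.5)))
    b=np.array((548.3+best[1],194.3+best[2]))
    o=minimize(cost,b,method="Nelder-Mead",options=dict(initial_simplex=[b,b+[.5,0],b+[0,.5]],xatol=.02))
    print(n,best,o.x.round(2),o.fun,patch.var())
fit("scene",g0,(294,191,313,209));fit("top",gt,(245,208,258,231))
E
python3 fit.py
```

```text
scene (np.float64(295.5993105117932), np.float64(0.0), np.float64(-2.0)) [548.16 192.46] 294.1888520309876 1419.1434
top (np.float64(28.564842393687297), np.float64(-0.5), np.float64(0.0)) [548.06 194.69] 25.01968472530661 1121.0479
```

The two cameras disagree in y by 2 mm (192.5 against 194.7), which is within their calibration error. The grip and TCP as a reference put the truth near the midpoint, about 193.6. I'll shift there and lower in small steps, watching force.

>>> {"api": "carry_out", "payload": {"commands": [{"dx": -0.0002,"dy": -0.0012,"dz": 0,"wx": 0,"wy": -0.0007,"wz": 0,"fingers": 0},{"dx": -0.0002,"dy": -0.0012,"dz": -0.003,"wx": 0,"wy": -0.0007,"wz": 0,"fingers": 0},{"dx": -0.0002,"dy": -0.0012,"dz": -0.005,"wx": 0,"wy": -0.0007,"wz": 0,"fingers": 0},{"dx": -0.0002,"dy": -0.0012,"dz": -0.005,"wx": 0,"wy": -0.0007,"wz": 0,"fingers": 0},{"dx": -0.0002,"dy": -0.0012,"dz": -0.005,"wx": 0,"wy": -0.0007,"wz": 0,"fingers": 0}]}}

```text
time_s: 6.37
tcp_pos: [0.5489, 0.1937, 0.1413]
tool_rot: [[0.001, 0.227, -0.974], [0.001, -0.974, -0.227], [-1.0, -0.0, -0.001]]
ft_force: [-0.8, 0.0, -1.1]
width: 0.0155
```

```bash
python3 s.py; python3 m.py 5; python3 ov.py 5 -.0004 -.0007 .5482 .1925 a
```

```text
time_s 6.3667
tcp_pos [0.5489 0.1937 0.1413]
tool_rot [[ 9.000e-04  2.272e-01 -9.739e-01]
 [ 7.000e-04 -9.739e-01 -2.272e-01]
 [-1.000e+00 -5.000e-04 -1.100e-03]]
ft_force [-0.7896  0.0019 -1.0918]
wrist_torque [-0.0111  0.009   0.0342]
width 0.0155
yaw y -76.87010406488882
blade x edges [[-17.7, 14.6], [-17.5, 13.3], [-17.6, 14.3], [-17.2, 14.8], [-17.5, 15.4], [-17.6, 14.5], [-17.6, 15.4], [-17.4, 16.2], [-17.0, 15.8], [-17.0, 15.5]] y face [-4.35 -3.47 -2.15] 283
```

View pics/ov5a.png

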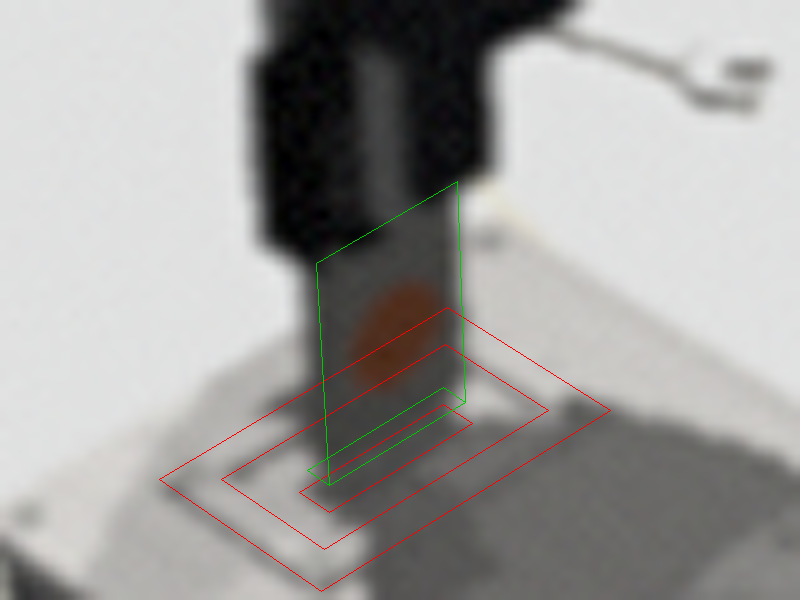

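The overlay, allowing for the remaining 4 mm of height, shows the blade centred in the slot to about 0.5 mm. Entering.

>>> {"api": "carry_out", "payload": {"commands": [{"dx": 0,"dy": -0.0002,"dz": -0.002,"wx": 0,"wy": 0,"wz": 0,"fingers": 0},{"dx": 0,"dy": -0.0002,"dz": -0.004,"wx": 0,"wy": 0,"wz": 0,"fingers": 0},{"dx": 0,"dy": -0.0002,"dz": -0.006,"wx": 0,"wy": 0,"wz": 0,"fingers": 0},{"dx": 0,"dy": -0.0002,"dz": -0.007,"wx": 0,"wy": 0,"wz": 0,"fingers": 0}]}}

```text
time_s: 6.85
tcp_pos: [0.5489, 0.1935, 0.1341]
tool_rot: [[0.001, 0.227, -0.974], [0.001, -0.974, -0.227], [-1.0, -0.0, -0.001]]
ft_force: [1.3, -0.0, -1.1]
width: 0.0153
```

```bash
python3 s.py
```

```text
time_s 6.85
tcp_pos [0.5489 0.1935 0.1341]
tool_rot [[ 9.000e-04  2.271e-01 -9.739e-01]
 [ 7.000e-04 -9.739e-01 -2.271e-01]
 [-1.000e+00 -5.000e-04 -1.100e-03]]
ft_force [ 1.2635 -0.0346 -1.06  ]
wrist_torque [-0.0433  0.0116 -0.0191]
width 0.0153
yaw y -76.87255607028585
```

It is about 3 mm below the mouth with no vertical force. Continuing.

>>> {"api": "carry_out", "payload": {"commands": [{"dx": 0,"dy": 0,"dz": -0.002,"wx": 0,"wy": 0,"wz": 0,"fingers": 0},{"dx": 0,"dy": 0,"dz": -0.004,"wx": 0,"wy": 0,"wz": 0,"fingers": 0},{"dx": 0,"dy": 0,"dz": -0.007,"wx": 0,"wy": 0,"wz": 0,"fingers": 0},{"dx": 0,"dy": 0,"dz": -0.01,"wx": 0,"wy": 0,"wz": 0,"fingers": 0}]}}

```text
time_s: 7.18
tcp_pos: [0.5489, 0.1935, 0.1238]
tool_rot: [[0.001, 0.227, -0.974], [0.001, -0.974, -0.227], [-1.0, -0.0, -0.001]]
ft_force: [0.7, 0.1, -1.7]
width: 0.0154
```

```bash
python3 s.py
```

```text
time_s 7.1833
tcp_pos [0.5489 0.1935 0.1238]
tool_rot [[ 9.000e-04  2.271e-01 -9.739e-01]
 [ 7.000e-04 -9.739e-01 -2.271e-01]
 [-1.000e+00 -5.000e-04 -1.100e-03]]
ft_force [ 0.6535  0.0924 -1.7162]
wrist_torque [-0.0227  0.0102 -0.0364]
width 0.0154
yaw y -76.87139365784336
```

>>> {"api": "carry_out", "payload": {"commands": [{"dx": 0,"dy": 0,"dz": -0.005,"wx": 0,"wy": 0,"wz": 0,"fingers": 0},{"dx": 0,"dy": 0,"dz": -0.01,"wx": 0,"wy": 0,"wz": 0,"fingers": 0},{"dx": 0,"dy": 0,"dz": -0.015,"wx": 0,"wy": 0,"wz": 0,"fingers": 0},{"dx": 0,"dy": 0,"dz": -0.019,"wx": 0,"wy": 0,"wz": 0,"fingers": 0},{"dx": 0,"dy": 0,"dz": -0.021,"wx": 0,"wy": 0,"wz": 0,"fingers": 0}]}}

```text
time_s: 7.6
tcp_pos: [0.5486, 0.1934, 0.102]
tool_rot: [[0.0, 0.227, -0.974], [0.0, -0.974, -0.227], [-1.0, -0.0, -0.0]]
ft_force: [-0.0, 0.9, -1.0]
width: 0.0157
```

>>> {"api": "carry_out", "payload": {"commands": [{"dx": 0,"dy": 0,"dz": 0,"wx": 0,"wy": 0,"wz": 0,"fingers": 0},{"dx": 0,"dy": 0,"dz": 0,"wx": 0,"wy": 0,"wz": 0,"fingers": 0},{"dx": 0,"dy": 0,"dz": 0,"wx": 0,"wy": 0,"wz": 0,"fingers": 0},{"dx": 0,"dy": 0,"dz": 0,"wx": 0,"wy": 0,"wz": 0,"fingers": 0}]}}

```text
time_s: 7.93
tcp_pos: [0.5488, 0.1935, 0.1022]
tool_rot: [[0.001, 0.227, -0.974], [0.001, -0.974, -0.227], [-1.0, -0.001, -0.001]]
ft_force: [-1.2, -0.7, -1.0]
width: 0.015
```

```bash
python3 s.py; python3 - <<'E'
from h import *
p,d=read_camera("scene");cv2.imwrite("pics/scene6c.png",cv2.resize(p[110:260,230:420],None,fx=4,fy=4,interpolation=cv2.INTER_CUBIC))
W=cloud("scene",d);cv2.imwrite("pics/scene6.png",p);s=state();T=s["tcp_pos"]
m=(abs(W[...,0]-T[0])<.05)&(abs(W[...,1]-T[1])<.05);q=W[m]
a=np.radians(13.1);ex=np.array([np.cos(a),np.sin(a)]);ey=np.array([-ex[1],ex[0]])
loc=np.c_[(q[:,:2]-T[:2])@ex,(q[:,:2]-T[:2])@ey,q[:,2]]*1000
for z in range(84,112,2):
    b=loc[(loc[:,2]>=z)&(loc[:,2]<z+2)&(loc[:,1]>-14)]
    if len(b)>3: print(z,len(b),np.percentile(b[:,0],[2,98]).round(1),np.median(b[:,1]).round(1))
E
```

```text
time_s 7.9333
tcp_pos [0.5488 0.1935 0.1022]
tool_rot [[ 5.000e-04  2.272e-01 -9.738e-01]
 [ 6.000e-04 -9.738e-01 -2.272e-01]
 [-1.000e+00 -5.000e-04 -7.000e-04]]
ft_force [-1.2105 -0.6828 -1.0088]
wrist_torque [-0.0456  0.0521 -0.0267]
width 0.015
yaw y -76.86756528180959
84 61 [-36.8  32.2] -1.2
86 10 [-35.9  11.2] -2.5
88 13 [-17.7  14.5] -3.2
90 10 [-18.2   8.7] -4.0
96 6 [-22.8  -6.5] -6.7
98 11 [-23.7  21.7] -7.5
100 13 [-24.3  -8. ] -7.2
102 5 [-24.1 -18.2] -4.9
104 19 [-24.4   9. ] -7.8
106 12 [-23.5  13. ] -7.4
108 12 [-23.9  20.7] -7.1
110 10 [-23.5  15.4] -7.9
```

View pics/scene6c.png

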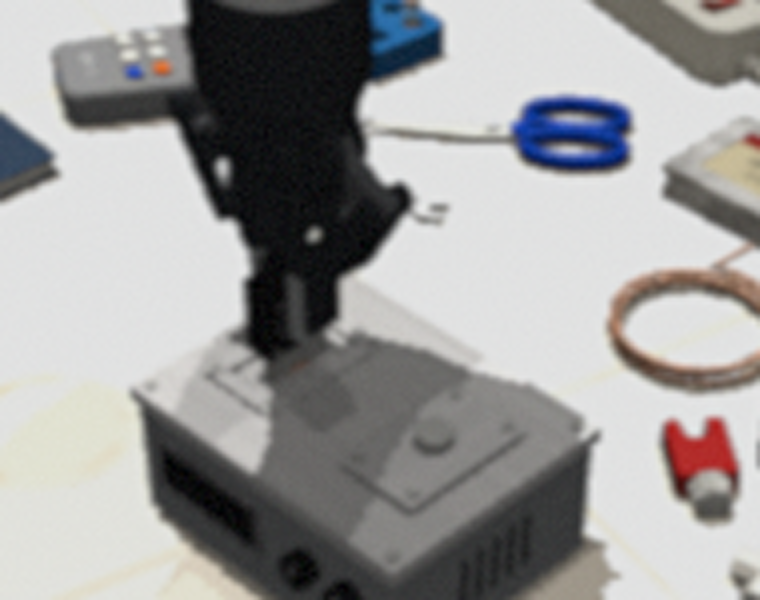

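The blade is through the left slot, at about (300,360) in the crop. The grip's underside is at about z 0.095, above the rim at 0.083, and the forces are at noise level. Handing in.

```bash
python3 -c "
from workcell import *
print(close_job())"
```

```text
the job is handed in; nothing more can be done
None
```

I took the paddle out of its stand by the black grip and lowered it upright through the open left slot. I handed the job in at about 7.9 s with the gripper still holding it at 40 N.

**Last checks**
- **Depth:** the blade is about 35 mm in, with the foot at z ≈ 0.045. This comes from the tool height and the known paddle size, since the foot is hidden inside the reader.
- **Grip clearance:** the grip's underside is at about z 0.095. The rim's top is at 0.083.
- **Upright and not jammed:** tool tilt was under 0.1°. Wrist force was about 1–2 N throughout the insertion and at the end, which is noise level.
- **Other objects:** nothing was touched on the way as far as the forces and pictures showed. I did not take a final top view of the loose fittings.

**One disagreement:** the two cameras differed by about 2 mm on the slot's y position (0.1925 against 0.1947). I took a value near the midpoint, checked it with an overlay just above the mouth, and the blade went in without contact force.

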